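# Trip the paddle latch and raise the scrap-bin flap

### The job

Open the scrap bin, the one with the orange paddle: pull the recessed paddle up to trip the latch and, with the same pull, raise the steel flap until it stands steeply open, about 60 degrees or more. Then let go, so that the rusty pivot holds the flap and the paddle springs back into its dish. Leave the neighbouring bin with the blue paddle shut.

Things in the scene. Friction and masses are not known exactly. Their poses are not given: they have to be found in the camera images.
- orange_grip (a point): Mid-width, mid-thickness of the orange paddle (75 long x 36 wide x 10 mm), 15 mm behind its free edge, 99 mm above the bench when shut. Can be pinched from above across its width. Axes when shut: x level from the free edge (robot side) to the paddle's hinge, y along the hinges, z up; they turn with the paddle. Hinge axes, all shut: paddle's 60 mm along +x; flap's 177 mm along +x and 3 mm up.
- orange_paddle (a joint): Angle of the paddle to its flap, rad: 0 flush in its dish (115 x 130 wide x 33 mm deep in the flap's top; 47 mm free each side of the paddle, 31 mm before its free edge); grows as the free edge is pulled up, stop at 0.6. A light spring (1 to 3 N at the grip) folds it back. Below about 0.2 its hook holds the flap shut; at the stop, pulling on raises the flap.
- orange_flap (a joint): Angle of the green steel flap (250 x 220 x 4 mm) on the fixed grey scrap bin (104 mm high), rad: 0 shut, grows as the front edge rises and swings away from the robot, stop at 1.3. Shut, its front edge is 73 mm before the grip point. The rusty pivot is stiff: some 11 N at the paddle raises the flap, and it stays where it is left.
- blue_flap (a joint): Angle of the flap of the other bin, rad, 0 shut. That bin stands beside the scrap bin, on either side, and is alike but for its blue paddle and blue front plate (the scrap bin's are orange).

How it is judged:
By the outcome, as a careful person would: the job done as asked, in the order asked, and still so for the second after the job is handed in, with the robot touching nothing.
It also fails if it takes over 35 s, if anything falls off the work surface, if the arm or the gripper's body presses on something with over 40 N, if the wrist force passes 120 N, or if a joint passes its speed limit or range.

### The arm

A 6-joint arm with a two-finger parallel gripper is mounted at the origin on the work surface. World frame = base frame: x ahead of the robot, y to its left, z up, the work surface at z = 0. Lengths are in m, angles in degrees, forces in N, time in s.
With the tool pointing down it reaches from about 0.4 to 0.825 m from the base axis. Payload 7 kg.
Tool frame: the origin (TCP) lies between the finger pads; the fingertips stand ctrl.nose_length ahead of it and the grasp point (between the pads) lies 2 mm behind it (ctrl.nose_length is the distance from the TCP to the fingertips, in m); z points along the fingers, y is the line along which they close (so a half turn about z gives the same grasp; the last joint's range is limited). The gripper opens to 88 mm and grips with 3 to 60 N. Pads are 19 mm wide; open, the fingers measure 130 mm over their backs; the gripper's body (78 mm by 193 mm) begins 47 mm behind the grasp point.
Start: joints at [-58.722, 20.546, 0.682, 0, -70.136, -16.507], TCP at [0.172, -0.653, 0.212] pointing down, gripper open.
Joint ranges: [-176.03, 176.03], [-82.01, 121.73], [-58.28, 71.71], [-173.87, 95.51], [-174.79, -0.11], [-173.66, 173.66]. Speed limits (degrees/s): [136.94, 136.94, 172.46, 180, 180, 180].

### API

Orientations are given as [roll, pitch, yaw] about the fixed x, y, z axes, in that order (R = Rz(yaw) Ry(pitch) Rx(roll)).
In Python, from plant import ctrl gives the robot as it stands.
- The arm moves only by the tool apply_moves, never from a script. Its argument "commands" is a list of rows, each a list of 3 entries, a list of its own where there are three numbers: the shift along the world's x, y, z in cm, then the turn about the world's z in rad, then the closure, from 0 (fully open) to 1 (shut). In form: [[[x, y, z], turn, jaw], ...]. A call has 1 to 20 rows; each row is the pose to reach, as a shift and turn from the pose commanded when the call began; what a row does not reach only later rows make up. A row lasts 1/12 s, in which the tool goes at most 41.7 mm and 7.16 degrees, less where a joint would pass 70% of its speed; a pose out of reach is approached as far as the arm can. A call with a gripper value outside its range is refused whole. The fingers move at their own pace and stop on an object; the grip force is fixed at half the most. Time passes only in rows, so rows that repeat a pose let the fingers close. It gives the time, the measured TCP pose, the force, the opening and the grip force at its end, in the units of the state.
- ctrl.get_obs(): the state, without advancing time (a new reading comes with each control period).
- ctrl.snapshot(name): name is "scene" or "top" or "wrist"; returns a dict with "img" (384x512x3 uint8, red, green, blue), "fx", "fy", "cx", "cy" (pixels), "T" (4x4, takes a point from camera to world coordinates). Camera axes: x right, y up, looking along -z (the intrinsics and any distortion apply to the point x, -y, -z); pixel columns grow to the right and rows downward; lengths in m; the calibration is good to about 2 mm. A picture is of the moment at which its call begins. There is no depth.
- ctrl.close_job(): hands the job in; it is judged then, once.
Trained networks look in a picture, given as the dict that the camera call returned (one of the last four; its "shot" number tells which), for a name from the list of things; names that differ only in an ending like _2 or _b are one class to them, and where a whole thing is asked for, a point or a joint stands for the part that bears it (a point fixed in the world has none). Each returns a list of dicts, best first, with "score" (0 to 1); they miss things now and then, are a little off and sometimes report something else, mostly with a low value. They report only what shows in the picture. A call takes as long as a camera call.
- ctrl.search_frame(picture, target): "at" ([column, row] in pixels, amid what is visible of it).
- ctrl.spot_point(picture, target): "at" ([column, row] in pixels: a listed point, or the origin of a listed thing).
The state is a dict: "clock": time; "joint_pos": joint angles; "qvel": joint speeds; "tau": joint torques, N m; "tool_pos": TCP position; "orientation": TCP orientation; "force": force on the tool from outside, world axes, zero at the start; "moment": the same for the moment, N m; "opening": finger opening in m; "gripper_force": force on a finger pad.
Only numpy, scipy, OpenCV 4.12 (cv2) and the standard library are available. Lean on these libraries where they do the work, as an engineer would, in place of code of your own. Each camera call takes 0.05 s, during which the arm holds its last target. There are 200 camera calls.

## Working session

There is one attempt and no reset: what is moved stays moved. The work goes in short steps, Python scripts to look and compute and a tool call to move; the robot and the scene stay as the last step left them, time stands still between calls to the robot, and variables do not carry over. Pictures are saved under pics/ and viewed, at most 10 in all, crops included, and the job is handed in when it is done.

Besides the shell and the picture viewer there is one more tool, called after "Request:" as name([rows], argument=value, ...), one row to a line, values as JSON. apply_moves: Moves the arm, as the interface text tells. Its arguments: {"type":"object","properties":{"commands":{"type":"array"}},"required":["commands"]}

```bash
mkdir -p pics; cat > h.py <<'E'
import numpy as np, cv2
from plant import ctrl
def ray(p,uv):
    d=np.array([(uv[0]-p["cx"])/p["fx"],-(uv[1]-p["cy"])/p["fy"],-1.0]); T=np.array(p["T"])
    return T[:3,3],T[:3,:3]@d
def at_z(p,uv,z):
    o,d=ray(p,uv); return o+d*(z-o[2])/d[2]
def save(p,n): cv2.imwrite("pics/"+n,p["img"][:,:,::-1])
E
python3 - <<'E'
from h import *
print(ctrl.nose_length, {k:v for k,v in ctrl.get_obs().items() if k in("clock","tool_pos","orientation","opening")})
ims=[]
for n in("scene","top"):
    p=ctrl.snapshot(n); save(p,n+"0.png"); ims.append(p["img"])
    print(n,[k for k in p], np.round(p["T"],3).tolist())
    for t in("orange_grip","blue_flap"):
        for f in(ctrl.search_frame,ctrl.spot_point):
            try:
                for r in f(p,t)[:2]: print(t,f.__name__,np.round(r["at"],1),round(r["score"],2),np.round(at_z(p,r["at"],.099),4))
            except Exception as e: print(t,e)
v=np.vstack(ims)
cv2.imwrite("pics/both.png",cv2.resize(np.hstack(ims),(800,300))[:,:,::-1])
E
```

```text
0.017 {'clock': 0.0, 'tool_pos': array([ 0.17196132, -0.65220587,  0.21061157]), 'orientation': array([ 1.79906235e+02, -6.80184870e-03, -1.65234578e+02]), 'opening': 0.08769425617277342}
scene ['img', 'fx', 'fy', 'cx', 'cy', 'T', 'shot'] [[0.736, -0.528, 0.424, 0.925], [0.677, 0.559, -0.48, -0.402], [0.017, 0.64, 0.768, 0.737], [0.0, 0.0, 0.0, 1.0]]
orange_grip call [305.9 109.9] 0.83 [0.5031 0.2195 0.099 ]
orange_grip call [295.7 105.5] 0.8 [0.4791 0.2156 0.099 ]
blue_flap call [154.2 250.8] 0.84 [ 0.5409 -0.2099  0.099 ]
blue_flap it knows: orange_grip
top ['img', 'fx', 'fy', 'cx', 'cy', 'T', 'shot'] [[0.016, 0.991, -0.136, 0.492], [-0.999, 0.011, -0.042, -0.027], [-0.04, 0.136, 0.99, 0.786], [0.0, 0.0, 0.0, 1.0]]
orange_grip call [144.2 228.6] 0.91 [0.5081 0.2055 0.099 ]
orange_grip call [143.8 245. ] 0.71 [0.478  0.2045 0.099 ]
blue_flap call [366.  222.5] 0.61 [ 0.5254 -0.2027  0.099 ]
blue_flap it knows: orange_grip
```

View pics/top0.png

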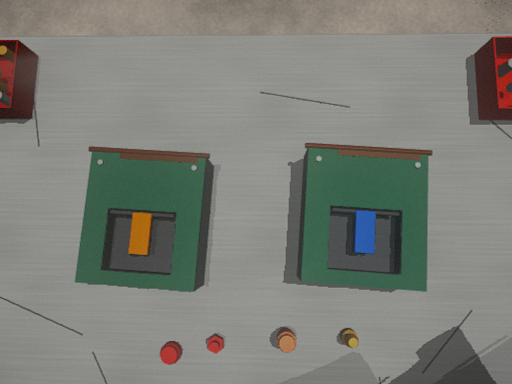

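The top view shows the scrap bin on the left, with the orange paddle about (140,233), its free edge at row 255 and its hinge at row 213. The blue bin is on the right at (365,231). The network's column of 144 sits slightly off the paddle, so I'll refine by colour.

```bash
cat >> h.py <<'E'
def paddle(p,z=.104):
    h=cv2.cvtColor(p["img"],cv2.COLOR_RGB2HSV); m=cv2.inRange(h,(8,150,90),(22,255,255))
    n,l,s,c=cv2.connectedComponentsWithStats(m); 
    out=[]
    for i in np.argsort(-s[1:,4])[:2]+1:
        ys,xs=np.where(l==i); W=np.array([at_z(p,(u,v),z)[:2] for u,v in zip(xs,ys)])
        r=cv2.minAreaRect((W*1000).astype(np.float32)); out.append((s[i].tolist(),np.round(r[0],1),np.round(r[1],1),round(r[2],1)))
    return out
E
python3 - <<'E'
from h import *
for n in("scene","top"):
    p=ctrl.snapshot(n)
    for o in paddle(p): print(n,*o)
p=ctrl.snapshot("top")
for uv in((92,151),(209,157),(77,284),(196,291),(109,210),(175,213)): print(uv,np.round(at_z(p,uv,.104),3))
E
```

```text
scene [143, 250, 122, 99, 545] [ 661.9 -206.7] [229.1   6.9] 86.8
scene [284, 97, 39, 25, 494] [499.7 210.8] [41.3 77. ] 87.3
top [128, 212, 24, 43, 812] [499.5 211.7] [36.5 76.4] 87.3
top [0, 45, 7, 10, 57] [861.4 511.7] [19.4 12.4] 6.4
(92, 151) [0.654 0.313 0.104]
(209, 157) [0.644 0.088 0.104]
(77, 284) [0.406 0.322 0.104]
(196, 291) [0.398 0.103 0.104]
(109, 210) [0.541 0.272 0.104]
(175, 213) [0.538 0.148 0.104]
```

View pics/scene0.png

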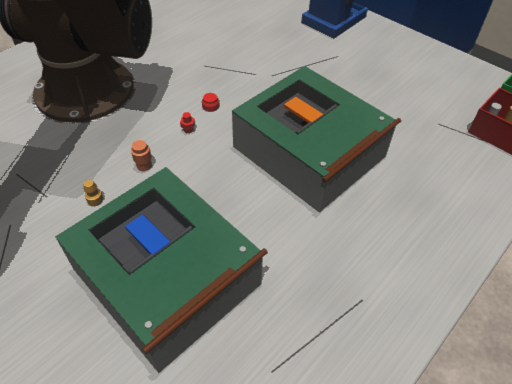

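The scene view agrees: orange paddle near (303,110), blue bin at (148,235), both shut. Both cameras put the paddle centre at (0.4995, 0.211), size 36x76 mm, with the flap's x axis at yaw -2.7°. That gives a grip point of about (0.477, 0.212, 0.099). I'll move above it now.

Request:
apply_moves([
  [[27.8,35.3,5],-0.305,0.3],
  [[27.8,35.3,5],-0.305,0.3],
  [[27.8,35.3,5],-0.305,0.3],
  [[27.8,35.3,5],-0.305,0.3],
  [[27.8,35.3,5],-0.305,0.3],
  [[27.8,35.3,5],-0.305,0.3],
  [[27.8,35.3,5],-0.305,0.3],
  [[27.8,35.3,5],-0.305,0.3],
  [[27.8,35.3,5],-0.305,0.3],
  [[27.8,35.3,5],-0.305,0.3],
  [[27.8,35.3,5],-0.305,0.3],
  [[30.5,60,5],-0.305,0.3],
  [[30.5,60,5],-0.305,0.3],
  [[30.5,60,5],-0.305,0.3],
  [[30.5,60,5],-0.305,0.3],
  [[30.5,60,5],-0.305,0.3],
  [[30.5,60,5],-0.305,0.3],
  [[30.5,60,5],-0.305,0.3],
])

```text
clock: 2.05
tool_pos: [0.4779, -0.0473, 0.262]
orientation: [179.9, 0.1, 177.6]
force: [0.1, -0.8, -0.0]
opening: 0.061
gripper_force: 0.0
```

Request:
apply_moves([
  [[0,26.5,-5],0,0.3],
  [[0,26.5,-5],0,0.3],
  [[0,26.5,-5],0,0.3],
  [[0,26.5,-5],0,0.3],
  [[0,26.5,-5],0,0.3],
  [[0,26.5,-5],0,0.3],
  [[0,26.5,-5],0,0.3],
  [[0,26.5,-5],0,0.3],
  [[0,26.5,-5],0,0.3],
  [[0,26.5,-5],0,0.3],
])

```text
clock: 2.88
tool_pos: [0.477, 0.2121, 0.2116]
orientation: [-180.0, -0.0, 177.3]
force: [-0.4, -0.9, -0.7]
opening: 0.061
gripper_force: 0.0
```

```bash
python3 - <<'E'
from h import *
o=ctrl.get_obs(); print(o["clock"],o["tool_pos"],o["orientation"],o["joint_pos"])
ims=[]
for n in("wrist","scene"):
    p=ctrl.snapshot(n); ims.append(p["img"])
    for q in paddle(p): print(n,*q)
    for r in ctrl.spot_point(p,"orange_grip")[:1]: print(np.round(r["at"],1),r["score"],np.round(at_z(p,r["at"],.099),4))
cv2.imwrite("pics/b1.png",cv2.resize(np.hstack(ims),(800,300))[:,:,::-1])
E
```

```text
2.8833 [0.47697706 0.21208194 0.2116357 ] [-1.79988912e+02 -4.30934897e-03  1.77317216e+02] [ 4.55324206e+01  6.08139956e+00 -1.84321730e+01  4.58828239e-03
 -6.54975668e+01 -1.38217107e+02]
wrist [240, 163, 41, 77, 3069] [497.9 214.2] [36.1 71.7] 86.8
wrist [197, 91, 128, 5, 445] [403.2 218.9] [105.   3.] 86.8
[258.  179.4] 0.64 [0.478  0.2134 0.099 ]
scene [143, 250, 122, 102, 559] [ 661.5 -206.9] [229.6   7.7] 86.8
scene [285, 97, 38, 25, 473] [500.6 211.1] [41.8 75.9] 87.0
[293.2 104.1] 0.83 [0.4725 0.2154 0.099 ]
```

View pics/b1.png

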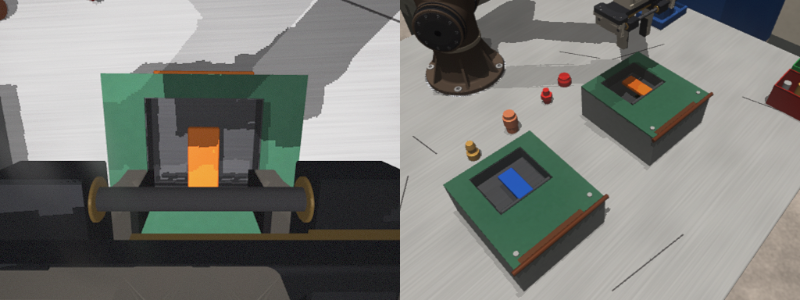

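The wrist view shows the paddle at (203,157), centred between the fingers at (130,205) and (272,205). The wide side of the body runs along y, as it should. The wrist estimate agrees to 2 mm, so I'll descend.

Request:
apply_moves([
  [[0,0.1,-4],0,0.3],
  [[0,0.1,-7],0,0.3],
  [[0,0.1,-9],0,0.3],
  [[0,0.1,-10.5],0,0.3],
  [[0,0.1,-11.5],0,0.3],
  [[0,0.1,-11.5],0,0.3],
  [[0,0.1,-11.5],0,0.3],
])

```text
clock: 3.67
tool_pos: [0.4774, 0.213, 0.0969]
orientation: [-180.0, 0.0, 177.3]
force: [-0.1, -0.9, 0.8]
opening: 0.0614
gripper_force: 0.0
```

```bash
python3 - <<'E'
from h import *
p=ctrl.snapshot("wrist"); T=np.array(p["T"]); print(np.round(T,3).tolist()); a=p["img"]
q=ctrl.snapshot("scene"); c=cv2.resize(q["img"][40:190,200:400],(512,384))
for r in paddle(p)[:1]: print(*r)
cv2.imwrite("pics/c1.png",cv2.resize(np.hstack([a,c]),(800,300))[:,:,::-1])
E
```

```text
[[0.048, -0.967, -0.25, 0.41], [0.999, 0.046, 0.013, 0.217], [-0.001, -0.25, 0.968, 0.27], [0.0, 0.0, 0.0, 1.0]]
[228, 199, 66, 40, 2589] [471.6 215.7] [35.4 22.3] 87.3
```

View pics/c1.png

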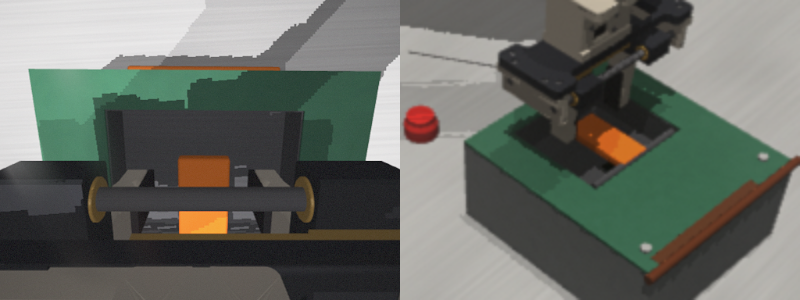

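The fingers straddle the paddle near its free edge, inside the dish and clear of its walls. Closing now.

Request:
apply_moves([
  [[0,0,0],0,1],
  [[0,0,0],0,1],
  [[0,0,0],0,1],
  [[0,0,0],0,1],
  [[0,0,0],0,1],
  [[0,0,0],0,1],
])

```text
clock: 4.27
tool_pos: [0.4771, 0.2134, 0.0966]
orientation: [180.0, 0.0, 177.3]
force: [0.7, 0.0, -0.2]
opening: 0.0268
gripper_force: 0.0
```

```bash
python3 - <<'E'
import numpy as np
c,s=np.cos(np.radians(-2.7)),np.sin(np.radians(-2.7))
def g(phi,th):
    a,n=117+60*np.cos(phi),-3+60*np.sin(phi)
    x=-a*np.cos(th)+n*np.sin(th); z=a*np.sin(th)+n*np.cos(th)
    return x,z
x0,z0=g(0,0)
for phi,th in [(p,0) for p in(.15,.3,.45,.6)]+[(.6,np.radians(t)) for t in range(5,75,5)]:
    x,z=g(phi,th); d=(x-x0)/10; print(round(phi,2),round(np.degrees(th)),np.round([d*c,d*s,(z-z0)/10],2))
E
```

```text
0.15 0 [ 0.07 -0.    0.9 ]
0.3 0 [ 0.27 -0.01  1.77]
0.45 0 [ 0.6  -0.03  2.61]
0.6 0 [ 1.05 -0.05  3.39]
0.6 5 [ 1.38 -0.07  4.83]
0.6 10 [ 1.84 -0.09  6.23]
0.6 15 [ 2.41 -0.11  7.59]
0.6 20 [ 3.1  -0.15  8.9 ]
0.6 25 [ 3.91 -0.18 10.14]
0.6 30 [ 4.82 -0.23 11.3 ]
0.6 35 [ 5.82 -0.27 12.38]
0.6 40 [ 6.92 -0.33 13.37]
0.6 45 [ 8.1  -0.38 14.26]
0.6 50 [ 9.35 -0.44 15.04]
0.6 55 [10.67 -0.5  15.71]
0.6 60 [12.03 -0.57 16.26]
0.6 65 [13.45 -0.63 16.7 ]
0.6 70 [14.89 -0.7  17.  ]
```

The opening is 27 mm with no force, and the paddle is 36 mm wide, so the pinch looks missed. Looking again.

```bash
python3 - <<'E'
from h import *
p=ctrl.snapshot("wrist"); a=p["img"]
q=ctrl.snapshot("scene"); c=cv2.resize(q["img"][60:150,240:360],(512,384),interpolation=cv2.INTER_CUBIC)
o=ctrl.get_obs(); print(o["opening"],o["gripper_force"],o["force"],o["clock"])
for r in paddle(p)[:2]: print(*r)
for r in paddle(q)[:2]: print(*r)
for r in ctrl.spot_point(p,"orange_grip")[:1]: print(np.round(r["at"],1),r["score"],np.round(at_z(p,r["at"],.099),4))
cv2.imwrite("pics/d1.png",cv2.resize(np.hstack([a,c]),(800,300))[:,:,::-1])
E
```

```text
0.01878761979814551 0.0 [ 0.28786091  0.09250759 -0.47157965] 4.3667
[227, 200, 67, 39, 2281] [471.5 215.8] [35.4 21.7] 87.3
[228, 270, 63, 30, 1812] [510.9 213.4] [35.7 18.5] 87.3
[143, 250, 122, 102, 590] [ 661.9 -207. ] [229.6   7.2] 86.8
[291, 97, 32, 25, 399] [501.9 210.8] [42.1 73.1] 88.8
[260.8 226.8] 0.84 [0.4778 0.216  0.099 ]
```

View pics/d1.png

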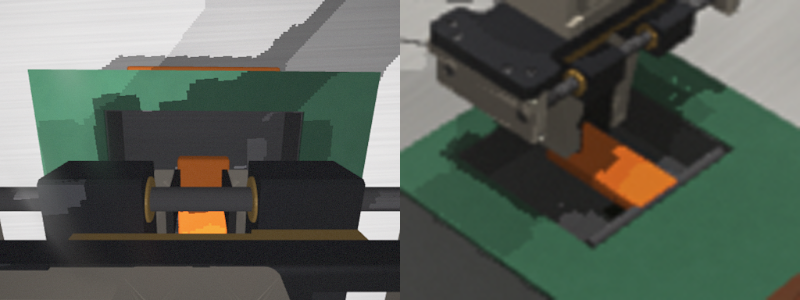

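The fingers still flank the paddle and look to be closing. I'll let them finish.

Request:
apply_moves([
  [[0,0,0],0,1],
  [[0,0,0],0,1],
  [[0,0,0],0,1],
  [[0,0,0],0,1],
])

```text
clock: 4.75
tool_pos: [0.4771, 0.2133, 0.0965]
orientation: [-180.0, -0.0, 177.3]
force: [0.5, 0.1, -0.2]
opening: 0.0004
gripper_force: 0.0
```

```bash
python3 - <<'E'
from h import *
p=ctrl.snapshot("wrist"); a=p["img"][180:330,180:340]
q=ctrl.snapshot("scene"); c=q["img"][75:140,260:330]
o=ctrl.get_obs(); print(o["opening"],o["gripper_force"],o["force"],o["clock"])
f=lambda i:cv2.resize(i,(400,400),interpolation=cv2.INTER_CUBIC)
cv2.imwrite("pics/e1.png",np.hstack([f(a),f(c)])[:,:,::-1])
E
```

```text
0.0003423157325744842 0.0 [-0.05563881 -0.8743647  -0.3099036 ] 4.85
```

View pics/e1.png

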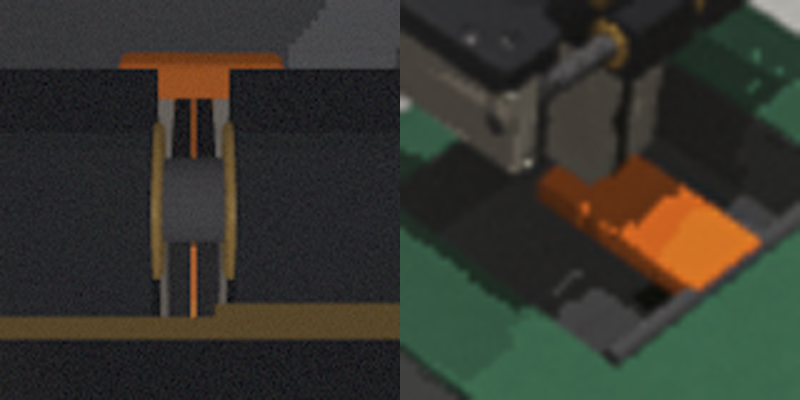

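The fingers closed fully above the paddle, as the orange shows below and behind them at (190,80) in the left panel. So the tips are higher than computed. I'll work out how high by projecting the expected tip points into that scene crop.

```bash
cat >> h.py <<'E'
def proj(p,X):
    T=np.array(p["T"]); c=T[:3,:3].T@(np.array(X)-T[:3,3]); return np.array([p["cx"]+p["fx"]*c[0]/-c[2],p["cy"]-p["fy"]*c[1]/-c[2]])
E
python3 - <<'E'
from h import *
q=ctrl.snapshot("scene")
im=q["img"]
f=lambda uv:np.round([400+(uv[0]-260)*400/70,(uv[1]-75)*400/65])
for z in(.08,.09,.1,.11,.12):
    print(z,[f(proj(q,(.477+dx,.2133+dy,z))).tolist() for dx in(-.0095,.0095) for dy in(-.02,0,.02)])
print("paddle top corners",[f(proj(q,(.4995+a,.2115+b,.104))).tolist() for a in(-.0375,.0375) for b in(-.018,.018)])
print("dish back rim",[f(proj(q,(.4995-.0375-.031+.115,.2115+b,.104))).tolist() for b in(-.065,.065)])
o=ctrl.get_obs(); print(o["joint_pos"],o["tau"])
E
```

```text
0.08 [[536.0, 247.0], [572.0, 218.0], [606.0, 191.0], [576.0, 273.0], [611.0, 244.0], [646.0, 216.0]]
0.09 [[538.0, 224.0], [574.0, 196.0], [608.0, 168.0], [578.0, 250.0], [614.0, 222.0], [648.0, 193.0]]
0.1 [[540.0, 201.0], [576.0, 173.0], [611.0, 145.0], [580.0, 227.0], [616.0, 199.0], [651.0, 170.0]]
0.11 [[542.0, 178.0], [577.0, 150.0], [613.0, 122.0], [582.0, 204.0], [618.0, 175.0], [653.0, 147.0]]
0.12 [[543.0, 154.0], [579.0, 126.0], [615.0, 98.0], [584.0, 180.0], [621.0, 152.0], [656.0, 124.0]]
paddle top corners [[529.0, 184.0], [593.0, 134.0], [693.0, 289.0], [756.0, 236.0]]
dish back rim [[627.0, 376.0], [855.0, 180.0]]
[ 4.56233794e+01  1.24622049e+01 -2.73161851e+01 -2.01520976e-04
 -5.02219133e+01 -1.38327988e+02] [ 1.31221354e-04 -4.16468167e+01  2.38722575e+01  5.62901706e+00
 -8.10887525e-02 -1.08047817e-05]
```

The projected paddle corners match the picture, but the seen fingertip corner at (595,185) corresponds to z≈0.117, not 0.080. The fingers could also close freely, so the tips must be above 0.104. The tips therefore sit 24 to 37 mm higher than the nominal reading. I'll open, go 24 mm lower (safe under either value), and re-measure.

Request:
apply_moves([
  [[0,0,0],0,0.3],
  [[0,0,0],0,0.3],
  [[0,0,0],0,0.3],
  [[0,0,0],0,0.3],
  [[0,0,0],0,0.3],
  [[0,0,0],0,0.3],
  [[0,0,0],0,0.3],
  [[0,0,0],0,0.3],
  [[0,0,0],0,0.3],
  [[0,0,0],0,0.3],
  [[0,0,-0.8],0,0.3],
  [[0,0,-1.6],0,0.3],
  [[0,0,-2.4],0,0.3],
  [[0,0,-2.4],0,0.3],
  [[0,0,-2.4],0,0.3],
])

```text
clock: 6.15
tool_pos: [0.4766, 0.2128, 0.0716]
orientation: [-179.9, -0.1, 177.3]
force: [0.4, -0.4, -1.4]
opening: 0.061
gripper_force: 0.0
```

```bash
python3 - <<'E'
from h import *
q=ctrl.snapshot("scene"); o=ctrl.get_obs(); t=o["tool_pos"]; print(t,o["opening"],o["force"])
u0,v0,w,h=245,60,120,90; s=6.6
c=cv2.resize(q["img"][v0:v0+h,u0:u0+w],None,fx=s,fy=s,interpolation=cv2.INTER_CUBIC)
for z,col in((.08,(255,0,0)),(.09,(255,255,0)),(.1,(0,255,255))):
  for sg in(-1,1):
    pts=[(proj(q,(t[0]+dx,t[1]+sg*y,z))-[u0,v0])*s for dx,y in((-.0095,.03),(.0095,.03),(.0095,.051),(-.0095,.051))]
    cv2.polylines(c,[np.int32(pts)],True,col,1)
cv2.imwrite("pics/f1.png",np.ascontiguousarray(c)[:,:,::-1])
E
```

```text
[0.47690855 0.21312877 0.07211207] 0.06148264110869547 [-0.35122296  0.45416461 -0.48258866]
```

View pics/f1.png

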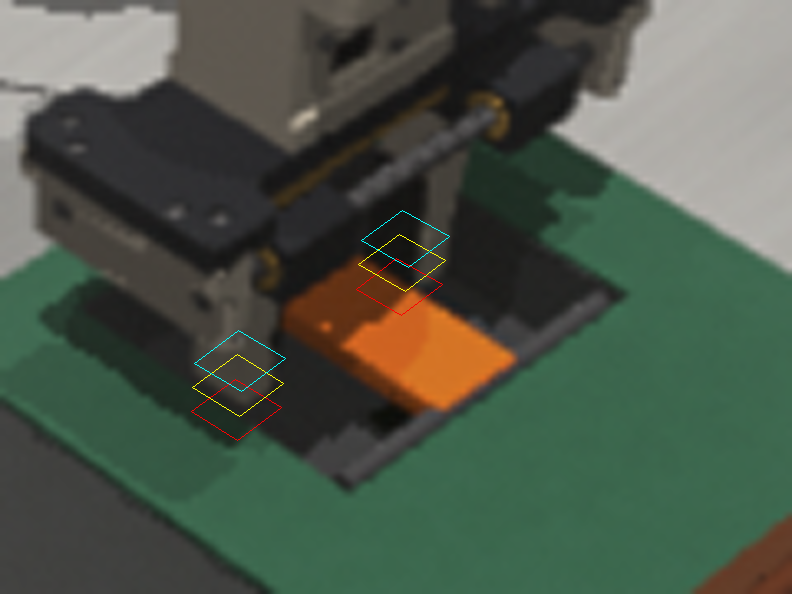

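With the tool reading z=0.072, the left finger's tip is at about (240,400), which lies between the 0.09 and 0.10 outlines. The tips are thus about 20 mm above the TCP reading. Going 11 mm deeper puts them near 0.081 with the floor at 0.071, then I close.

Request:
apply_moves([
  [[0,0,-0.5],0,0.3],
  [[0,0,-1.1],0,0.3],
  [[0,0,-1.1],0,0.3],
  [[0,0,-1.1],0,0.3],
  [[0,0,-1.1],0,1],
  [[0,0,-1.1],0,1],
  [[0,0,-1.1],0,1],
  [[0,0,-1.1],0,1],
  [[0,0,-1.1],0,1],
  [[0,0,-1.1],0,1],
  [[0,0,-1.1],0,1],
  [[0,0,-1.1],0,1],
])

```text
clock: 7.2
tool_pos: [0.4772, 0.2147, 0.0618]
orientation: [179.9, 0.0, 177.3]
force: [-2.5, 5.9, -1.0]
opening: 0.0355
gripper_force: 30.0
```

Gripped at 35.5 mm and 30 N. Pulling the paddle to its stop first, along its arc, with a small y offset to relieve the side load.

Request:
apply_moves([
  [[0,0.15,0.3],0,1],
  [[0.1,0.15,0.9],0,1],
  [[0.2,0.15,1.4],0,1],
  [[0.3,0.15,1.8],0,1],
  [[0.5,0.1,2.3],0,1],
  [[0.7,0.1,2.8],0,1],
  [[1.0,0.1,3.3],0,1],
  [[1.0,0.1,3.3],0,1],
])

```text
clock: 7.87
tool_pos: [0.4871, 0.2142, 0.0954]
orientation: [180.0, -0.0, 177.3]
force: [-5.4, 3.0, -3.0]
opening: 0.0354
gripper_force: 30.0
```

Request:
apply_moves([
  [[0.2,0,0.8],0,1],
  [[0.4,0,1.5],0,1],
  [[0.6,0,2.2],0,1],
  [[0.8,-0.05,2.9],0,1],
  [[1.1,-0.05,3.6],0,1],
  [[1.4,-0.05,4.3],0,1],
  [[1.7,-0.1,4.9],0,1],
  [[2.1,-0.1,5.6],0,1],
  [[2.5,-0.1,6.2],0,1],
  [[2.9,-0.15,6.8],0,1],
  [[3.3,-0.15,7.4],0,1],
  [[3.8,-0.2,8.0],0,1],
  [[3.8,-0.2,8.0],0,1],
])

```text
clock: 8.95
tool_pos: [0.5246, 0.2122, 0.1757]
orientation: [-180.0, -0.1, 177.3]
force: [-7.6, 3.2, -1.0]
opening: 0.0357
gripper_force: 30.0
```

```bash
python3 - <<'E'
from h import *
q=ctrl.snapshot("scene"); o=ctrl.get_obs(); print(o["tool_pos"],o["opening"],o["gripper_force"],o["force"])
cv2.imwrite("pics/g1.png",cv2.resize(q["img"],(800,600))[:,:,::-1])
E
```

```text
[0.52460785 0.21218824 0.17570491] 0.03616600703006229 29.998342394828796 [-6.70831066  3.92323687 -2.84048029]
```

View pics/g1.png

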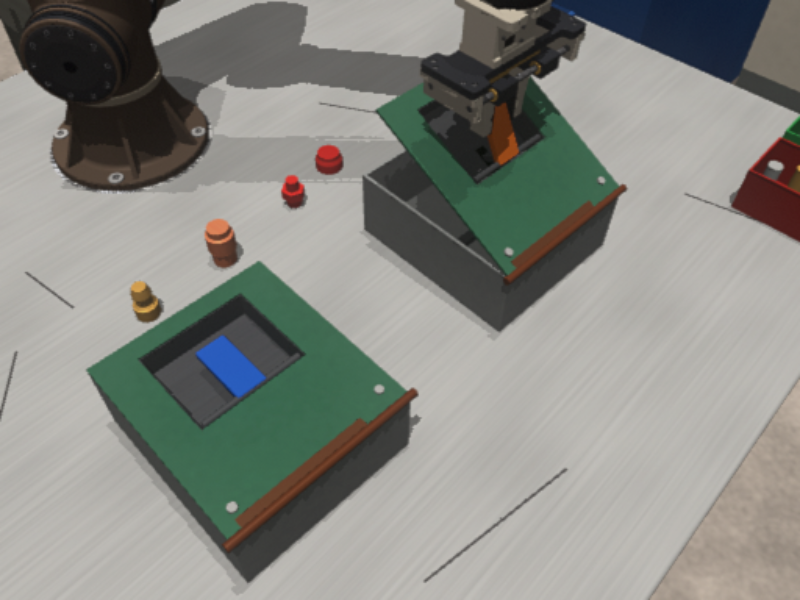

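The flap is up about 30° with the paddle held at (505,135). The blue bin at (240,400) is still shut. Continuing along the arc to about 68°.

Request:
apply_moves([
  [[0.5,0,0.6],0,1],
  [[1.0,-0.05,1.1],0,1],
  [[1.5,-0.1,1.6],0,1],
  [[2.1,-0.1,2.1],0,1],
  [[2.7,-0.1,2.5],0,1],
  [[3.3,-0.15,3.0],0,1],
  [[3.9,-0.2,3.4],0,1],
  [[4.5,-0.2,3.7],0,1],
  [[5.2,-0.25,4.1],0,1],
  [[5.9,-0.3,4.4],0,1],
  [[6.5,-0.3,4.7],0,1],
  [[7.2,-0.35,5.0],0,1],
  [[7.9,-0.4,5.2],0,1],
  [[8.6,-0.4,5.4],0,1],
  [[9.2,-0.4,5.5],0,1],
  [[9.5,-0.45,5.6],0,1],
  [[9.5,-0.45,5.6],0,1],
  [[9.5,-0.45,5.6],0,1],
])

```text
clock: 10.5
tool_pos: [0.6213, 0.2074, 0.2325]
orientation: [180.0, 0.2, 177.3]
force: [-0.0, -0.8, -0.3]
opening: 0.0093
gripper_force: 0.0
```

```bash
python3 - <<'E'
from h import *
q=ctrl.snapshot("scene"); o=ctrl.get_obs(); print(o["tool_pos"],o["opening"],o["gripper_force"],o["force"])
cv2.imwrite("pics/h1.png",cv2.resize(q["img"][0:240,192:],(800,600))[:,:,::-1])
E
```

```text
[0.62092491 0.20744167 0.2320014 ] 0.004723517399010054 0.0 [-0.18923533 -0.26745096  0.38919523]
```

View pics/h1.png

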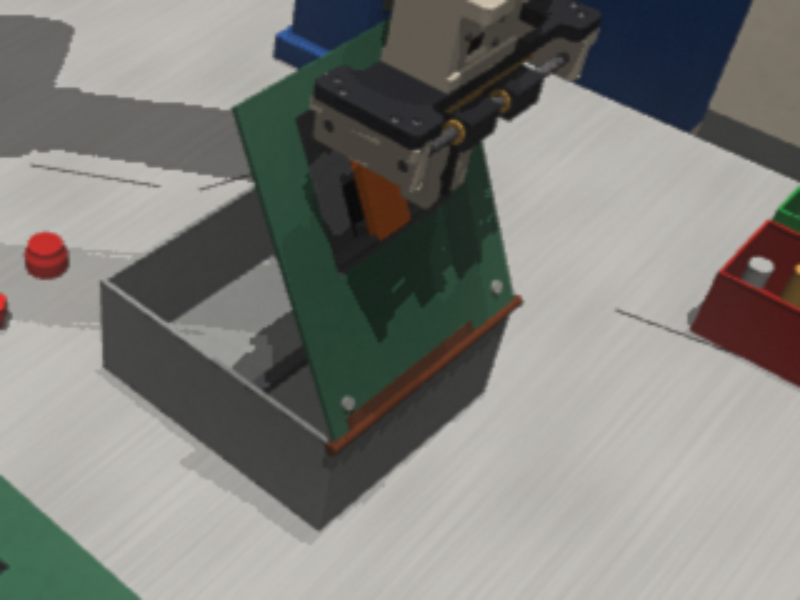

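The pinch slipped off late in the swing, with the fingers now closed in front of the paddle at (385,205). The flap's front corner is at (235,108) in this crop, so I'll work out its angle from that.

```bash
python3 - <<'E'
from h import *
q=ctrl.snapshot("scene")
u=np.array([np.cos(np.radians(-2.7)),np.sin(np.radians(-2.7))]); n=np.array([-u[1],u[0]])
g=np.array([.477,.213]); H=g+.177*u
f=lambda X:np.round((proj(q,X)-[192,0])*2.5).tolist()
for th in range(44,74,4):
    t=np.radians(th); r=[]
    for L,b in((.25,-.11),(.25,.11),(.02,-.11)):
        r.append(f([*(H-L*np.cos(t)*u+b*n),.102+L*np.sin(t)]))
    # dish hinge-side rim at radius: dish from 73-46=27 to 142 before front => radius .250-.142
    for b in(-.065,.065):r.append(f([*(H-.108*np.cos(t)*u+b*n),.102+.108*np.sin(t)]))
    print(th,r)
E
```

```text
44 [[162.0, 132.0], [369.0, 15.0], [321.0, 424.0], [305.0, 287.0], [416.0, 208.0]]
48 [[175.0, 124.0], [384.0, 7.0], [323.0, 424.0], [311.0, 285.0], [423.0, 206.0]]
52 [[190.0, 118.0], [401.0, -1.0], [324.0, 424.0], [319.0, 283.0], [431.0, 204.0]]
56 [[207.0, 113.0], [419.0, -7.0], [325.0, 424.0], [326.0, 283.0], [438.0, 203.0]]
60 [[225.0, 110.0], [438.0, -12.0], [327.0, 424.0], [334.0, 283.0], [446.0, 203.0]]
64 [[244.0, 109.0], [458.0, -15.0], [328.0, 424.0], [342.0, 284.0], [455.0, 203.0]]
68 [[264.0, 110.0], [479.0, -16.0], [330.0, 425.0], [350.0, 285.0], [463.0, 204.0]]
72 [[286.0, 112.0], [501.0, -16.0], [331.0, 425.0], [359.0, 287.0], [472.0, 205.0]]
```

The corner fits a flap angle of about 62°. The fingers are shut off the paddle, with no force. I'll withdraw away from the flap (+x) and up, then check the result.

Request:
apply_moves([
  [[1.5,0,1],0,1],
  [[3,0,2],0,1],
  [[4.5,0,4],0,1],
  [[5,0,7],0,1],
  [[5,0,10],0,1],
  [[5,0,13],0,1],
  [[5,0,16],0,1],
  [[5,0,18],0,1],
  [[5,0,18],0,1],
  [[5,0,18],0,1],
])

```text
clock: 11.43
tool_pos: [0.6705, 0.2077, 0.4125]
orientation: [179.9, 0.2, 177.3]
force: [0.4, -0.1, -0.2]
opening: 0.0007
gripper_force: 0.0
```

```bash
python3 - <<'E'
from h import *
q=ctrl.snapshot("scene"); o=ctrl.get_obs(); print(o["clock"],o["tool_pos"],o["force"])
c=cv2.resize(q["img"][0:240,192:],(800,600)); cv2.imwrite("pics/i1.png",c[:,:,::-1])
E
```

```text
11.4833 [0.67000321 0.20778502 0.41078045] [-0.02015404  0.8795067   0.27362049]
```

View pics/i1.png

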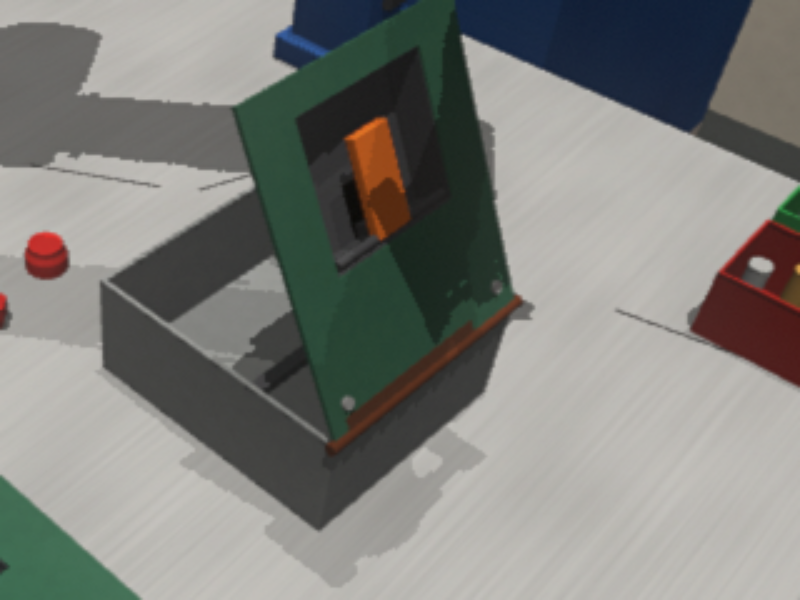

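The gripper is clear, the paddle lies flush in its dish at (380,180), and the flap stands with its corner still at (237,107). I'll do one numeric fit of the angle before handing in.

```bash
python3 - <<'E'
from h import *
u=np.array([np.cos(np.radians(-2.7)),np.sin(np.radians(-2.7))]); n=np.array([-u[1],u[0]])
H=np.array([.477,.2125])+.177*u
for name in("scene","top"):
    q=ctrl.snapshot(name); h=cv2.cvtColor(q["img"],cv2.COLOR_RGB2HSV); m=cv2.inRange(h,(50,60,15),(90,255,255))
    k,l,s,c=cv2.connectedComponentsWithStats(m); best=[]
    P=lambda t,L,b:proj(q,[*(H+(-L*np.cos(t)+.002*np.sin(t))*u+b*n),.102+L*np.sin(t)+.002*np.cos(t)])
    cen=P(np.radians(62),.06,0); tgt=None
    for th in np.arange(50,76,1.):
        t=np.radians(th); a=np.zeros(m.shape,np.uint8)
        cv2.fillPoly(a,[np.int32(np.round([P(t,L,b) for L,b in((0,-.11),(.25,-.11),(.25,.11),(0,.11))]))],1)
        cv2.fillPoly(a,[np.int32(np.round([P(t,L,b) for L,b in((.108,-.065),(.223,-.065),(.223,.065),(.108,.065))]))],0)
        roi=np.zeros_like(a); x,y=np.int32(cen); roi[max(0,y-120):y+60,max(0,x-90):x+75]=1
        M=(m>0)&(roi>0); A=(a>0)&(roi>0); best.append((round((M&A).sum()/(M|A).sum(),3),th))
    print(name,sorted(best)[::-1][:6])
E
```

```text
scene [(np.float64(0.869), np.float64(61.0)), (np.float64(0.864), np.float64(62.0)), (np.float64(0.849), np.float64(60.0)), (np.float64(0.809), np.float64(63.0)), (np.float64(0.796), np.float64(59.0)), (np.float64(0.76), np.float64(58.0))]
top [(np.float64(0.561), np.float64(61.0)), (np.float64(0.516), np.float64(60.0)), (np.float64(0.481), np.float64(62.0)), (np.float64(0.432), np.float64(59.0)), (np.float64(0.35), np.float64(63.0)), (np.float64(0.35), np.float64(58.0))]
```

```bash
python3 -c "
from plant import ctrl
print(ctrl.close_job())"
```

```text
the job is handed in; nothing more can be done
None
```

The scrap bin is open with its flap at about 61° (short of the 68° I aimed for, because the fingers slipped off the paddle near the end of the pull); the flap has stayed there, the orange paddle is back in its dish, the blue bin was untouched, and the job was handed in with the arm clear at about 12 s.

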